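Show the coffee press filter to the phone camera

TASK

The small coffee press has just been washed, and a colleague on a video call wants to see whether its filter is clean and whole. Take the plunger by its black knob, draw it up until the filter stops under the lid, and lift plunger and lid out together, leaving the glass standing where it is and not disturbing the phone, the mug, the cup or the milk jug. Then hold the plunger up to the phone so that the underside of the round filter squarely faces the phone's front camera, centred in front of the lens and about 18 cm from it, and finish while still holding it there, motionless.

Things in the scene. Friction and masses are not known exactly. Their poses are not given: they have to be found in the camera images.
- press_glass: Glass beaker of the coffee press in a steel frame with four feet and a black loop handle; loose, about 0.4 kg. Origin: centre of its underside on the worktop; z up. Glass 70 mm outer and 64 mm inner diameter, rim 120 mm above the origin. The handle sticks out along its own +y to 83 mm from the axis, at heights from 25 to 100 mm.
- press_lid: Round domed steel lid, 76 mm diameter, 150 g, that lies loosely on the rim of the glass and carries the plunger. Origin: on the axis, on the underside of its flange (level with the rim of the glass); z up along the axis. The dome rises 16 mm above the origin; a plug of 60 mm diameter reaches 10 mm down into the glass. The plunger slides through it and cannot come off.
- press_plunger (a joint): How far the plunger is drawn up through the lid, in m: 0 = pressed right down, 0.080 = drawn up to its stop, with the filter just under the lid. Slides with about 1.2 N of friction, less than the lid's weight (1.5 N): it stays where it is left, and the lid stays on the glass until the plunger reaches its stop.
- knob (a point): Middle of the plunger's black cylindrical knob, 26 mm diameter and 30 mm high, on top of the steel rod; with the plunger right down the knob's underside is 14 mm above the top of the lid. Plunger (rod, knob, filter) 90 g. Its z axis points up along the rod, away from the filter.
- filter (a point): Centre of the underside of the plunger's round filter, 60 mm diameter and 10 mm thick, on the lower end of the rod, 149 mm below knob on the same axis. Its z axis points up along the rod to the knob; the underside, a steel plate with a ring of dark holes, looks along -z.
- phone_stand: Small aluminium phone stand, 100 x 85 mm, loose, 0.64 kg with the phone. Origin: centre of its underside on the worktop, at about the middle of the phone; the phone's screen faces its own -x, towards the robot.
- phone: Black phone, 158 x 76 x 8 mm, lying on its long edge and leaning back in the stand. Origin: centre of the screen, 42 mm above the worktop. Its z axis points out of the screen, towards the robot and 50 degrees above the level; x points up the screen, y to the left as the robot sees it.
- lens (a point): Front camera of the phone: a small dark disc in a silver ring, in the middle of the left edge of the screen as the robot sees it, 66 mm from the screen's centre along the phone's +y. It looks along its +z, square out of the screen; x and y as the phone's.
- mug: White mug with a dark leaf pattern, 92 mm diameter, 95 mm high, handle; not to be disturbed. Origin: centre of its underside.
- milk_jug: Small steel milk jug, 57 x 74 mm, 65 mm high; not to be disturbed. Origin: centre of its underside.
- cup: Small plain white barrel-shaped cup without a handle, 62 mm wide, 87 mm high; not to be disturbed. Origin: centre of its underside.
Things that resemble listed ones, but are neither listed nor needed, are in the scene too. Leave any green or purple look-alike of the press_lid alone.

How it is judged:
On the way, in this order (a step that is already met when the one before it is completed fails the run):
1. the plunger is drawn up to its stop under the lid, the filter still inside the glass (value of joint press_plunger above 0.074 m and z of filter in the frame of press_glass below 0.119 m).
2. plunger and lid are lifted out: the filter is clear above the rim, the glass still standing (z of filter in the frame of press_glass above 0.123 m and angle between press_glass's own z axis and vertical below 0.1 rad).
At the end, for the whole second after the job is handed in: Fingers alone hold the plunger, drawn up, still. Filter underside centre 150-210 mm before the lens, within 20 mm of its line of sight in lens x and y, over 130 mm above worktop; rod within 0.2 rad of that line, knob away. Glass upright within 30 mm of its start, stand within 15 mm (x of filter in the frame of lens between -0.02 and 0.02 m and y of filter in the frame of lens between -0.02 and 0.02 m and z of filter in the frame of lens between 0.15 and 0.21 m and angle between the z axis of filter and the z axis of lens, either way round below 0.2 rad and z of knob in the frame of lens above 0.27 m and value of joint press_plunger above 0.072 m and linear speed of press_lid below 0.02 m/s and angular speed of press_lid below 0.15 rad/s and contact force between the fingers and press_lid above 2 N and contact force between press_lid and press_glass below 0.1 N and contact force between press_lid and phone_stand below 0.1 N and height (world z) of filter above 0.13 m and distance of press_glass from where it was at the start of the episode below 0.03 m and angle between press_glass's own z axis and vertical below 0.1 rad and distance of phone_stand from where it was at the start of the episode below 0.015 m); the arm keeps its last pose, push and grip.
It fails at once if the glass is tipped or dragged away (angle between press_glass's own z axis and vertical above 0.3 rad or distance of press_glass from where it was at the start of the episode above 0.05 m).
It fails at once if the phone is knocked (distance of phone_stand from where it was at the start of the episode above 0.025 m).
It fails at once if the mug, the milk jug or the white cup is disturbed (distance of any of mug, milk_jug, cup from where it was at the start of the episode above 0.025 m).
It also fails if it takes over 64 s, if anything falls off the work surface, if the arm or the gripper's body presses on something with over 40 N, if the wrist force passes 120 N, or if a joint passes its speed limit or range.

ROBOT

A 7-joint arm with a two-finger parallel gripper is mounted at the origin on a cart in front of the work surface, level with it; the furniture and walls round the work are solid. World frame = base frame: x ahead of the robot, y to its left, z up, the work surface at z = 0. Lengths are in m, angles in rad, forces in N, time in s.
With the tool pointing down it reaches from about 0.425 to 0.925 m from the base axis. Payload 6.8 kg.
Tool frame: the origin (TCP) lies between the finger pads; the fingertips stand 11 mm ahead of it and the grasp point (between the pads) lies 8 mm behind it; z points along the fingers, y is the line along which they close (so a half turn about z gives the same grasp; the last joint's range is limited). The gripper opens to 85 mm and grips with 20 to 120 N. Pads are 22 mm wide; open, the fingers measure 114 mm over their backs; the gripper's body (76 mm by 85 mm) begins 54 mm behind the grasp point. The pads swing forward as they close: fully open they stand 13 mm farther back than shut.
Start: joints at [1.145, 0.477, 0.022, 1.555, -0.011, 1.109, -0.083], TCP at [0.211, -0.641, 0.242] pointing down, gripper open.
Joint ranges: [-2.96, 2.96], [-0.34, 2.1], [-1.41, 1.46], [0.24, 2.44], [-1.37, 4.51], [0.17, 1.92], [-2.96, 2.96]. Speed limits (rad/s): [2.39, 2.39, 3.14, 3.14, 3.14, 3.14, 3.14].

INTERFACE

Orientations are given as a rotation vector (axis times angle).
In Python, from bench import r gives the robot as it stands.
- The arm moves only by the tool send_rows, never from a script. Its argument "deltas" is a list of rows, each an object of numbers: "dx", "dy", "dz": the shift along the world's x, y, z in mm; "rx", "ry", "rz": the turn, a rotation vector about the world's x, y, z in degrees. A call has 1 to 5 rows; each row is the pose to reach, as a shift and turn from the pose commanded when the call began; what a row does not reach only later rows make up. A row lasts 1/12 s, in which the tool goes at most 41.7 mm and 7.16 degrees, less where a joint would pass 70% of its speed; a pose out of reach is approached as far as the arm can. A call with a gripper value outside its range is refused whole. "jaw" is the finger opening in mm, from 0 to 85.4, set as the call begins (left out, the last holds). The fingers move at their own pace and stop on an object; "newtons" is the grip in N (left out, the last holds). Time passes only in rows, so rows that repeat a pose let the fingers close. It gives the time, the measured TCP pose, the force, the opening and the grip force at its end, in the units of the state.
- r.get_obs(): the state, without advancing time (a new reading comes with each control period).
- r.grab_frame(name): name is "side" or "top" or "wrist"; returns a dict with "frame" (480x640x3 uint8, blue, green, red), "z_map" (480x640 float32, m along the optical axis (not along the pixel's ray), 0 where there is no reading), "vertical_fov" (degrees; the focal length in pixels is half the picture's height over the tangent of half this angle, whatever the lens; pixels are square), "cx", "cy" (the principal point, pixels), "xyz" and "orientation" of the camera in the world. Camera axes: x right, y down, z forward; pixel columns grow to the right and rows downward; lengths in m; the calibration is good to about 2 mm. A picture is of the moment at which its call begins.
- r.hand_in(): hands the job in; it is judged then, once.
The state is a dict: "clock": time; "joints": joint angles; "qvel": joint speeds; "tau": joint torques, N m; "tcp_pos": TCP position; "orientation": TCP orientation; "contact_force": force on the tool from outside, world axes, zero at the start; "moment": the same for the moment, N m; "grip_width": finger opening in m; "gripper_force": force on a finger pad.
Only numpy, scipy, OpenCV 4.12 (cv2) and the standard library are available. Lean on these libraries where they do the work, as an engineer would, in place of code of your own. Each camera call takes 0.05 s, during which the arm holds its last target. There are 200 camera calls.

## Working session

There is one attempt and no reset: what is moved stays moved. The work goes in short steps, Python scripts to look and compute and a tool call to move; the robot and the scene stay as the last step left them, time stands still between calls to the robot, and variables do not carry over. Pictures are saved under pics/ and viewed, at most 10 in all, crops included, and the job is handed in when it is done.

Besides the shell and the picture viewer there is one more tool, called after "Call:" as name(argument=value, ...) on one line, values as JSON. send_rows: Moves the arm, as the interface text tells. Its arguments: {"type":"object","properties":{"deltas":{"type":"array","items":{"type":"object","properties":{"dx":{"type":"number"},"dy":{"type":"number"},"dz":{"type":"number"},"rx":{"type":"number"},"ry":{"type":"number"},"rz":{"type":"number"}}}},"jaw":{"type":"number"},"newtons":{"type":"number"}},"required":["deltas"]}

```bash
mkdir -p pics; cat > h.py <<'E'
import numpy as np, cv2
from scipy.spatial.transform import Rotation as R
from bench import r
def cam(n,save=None):
    f=r.grab_frame(n)
    np.savez(f'{n}.npz',**{k:np.array(v) for k,v in f.items()})
    if save: cv2.imwrite('pics/'+save,f['frame'])
    return f
def load(n): return dict(np.load(f'{n}.npz'))
def rot(o):
    o=np.array(o,float)
    return R.from_rotvec(o).as_matrix() if o.shape==(3,) else o
def P(f,u,v,z=None):
    F=240/np.tan(np.radians(float(f['vertical_fov']))/2)
    if z is None:
        w=f['z_map'][max(0,v-1):v+2,max(0,u-1):u+2]; w=w[w>0]; z=np.median(w) if w.size else np.nan
    return np.array(f['xyz'])+rot(f['orientation'])@(z*np.array([(u-f['cx'])/F,(v-f['cy'])/F,1]))
def proj(f,p):
    F=240/np.tan(np.radians(float(f['vertical_fov']))/2)
    c=rot(f['orientation']).T@(np.array(p)-f['xyz']); return c[:2]/c[2]*F+[f['cx'],f['cy']]
E
python3 - <<'E'
from h import *
print(r.get_obs())
for n in('side','top'):
    f=cam(n,n+'0.png'); print(n,f['xyz'],f['orientation'],f['vertical_fov'],f['cx'],f['cy'])
E
```

```text
{'clock': 0.0, 'joints': array([ 1.14489163,  0.47777869,  0.02231834,  1.55646459, -0.01149678,
        1.10926585, -0.0830956 ]), 'qvel': array([-0.00204743, -0.00117526, -0.00021002,  0.00011143,  0.0005609 ,
       -0.00218547,  0.00048468]), 'tau': array([-8.60851674e-05, -5.96448183e+01,  1.60806946e+00, -2.81192994e+01,
        1.25661868e-02,  9.41758510e-03,  1.76048854e-05]), 'tcp_pos': array([ 0.2107468 , -0.64065867,  0.24133408]), 'orientation': array([-3.10028196e+00, -4.96904429e-01,  6.37556051e-04]), 'contact_force': array([-0.6285598 , -0.5384913 ,  0.11433629]), 'moment': array([-0.02661076,  0.00753133,  0.05596475]), 'gripper_force': 0.0, 'grip_width': 0.08534404491525956}
side [ 0.14806928 -0.31701763  0.70620294] [-2.16426679  0.98595274 -0.39576426] 53.7341008559639 316.13768194658326 240.99374630342695
top [0.45054618 0.10031992 1.23543955] [-2.11365277  2.15065951 -0.15332407] 46.30999865345633 315.7865519770918 237.9899096737032
```

View pics/top0.png

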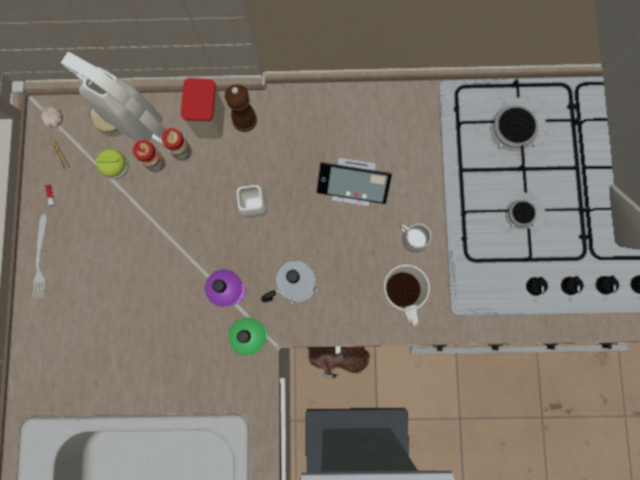

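View pics/side0.png

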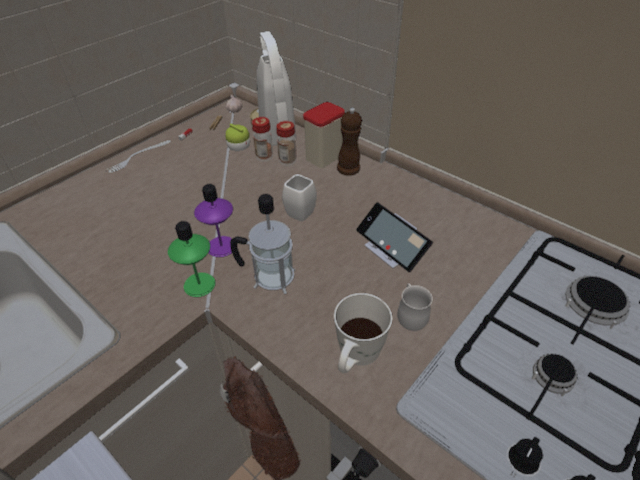

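The steel press is at top (296,281), with its knob at (293,277) and side (266,204). The look-alikes are purple (top 225,287) and green (top 247,336). The phone is at top (354,184), the cup at (250,200), the jug at (416,237) and the mug at (406,288). By the description, the target is the steel one.

```bash
python3 - <<'E'
from h import *
s=load('side');t=load('top')
for n,f,pts in(('side',s,dict(knobtop=(266,198),knob=(266,206),lid=(255,238),lid2=(285,240),phoneL=(378,210),phC=(394,237),cornTL=(376,206),TR=(431,238),BL=(359,234),BR=(408,268),cup=(299,182),mugrim=(336,312),jug=(416,295))),
 ('top',t,dict(knob=(293,276),lid=(305,290),lid2=(283,285),cup=(250,190),phC=(354,184),TL=(323,166),TR=(389,180),BL=(320,192),BR=(383,203),mug=(406,270),jug=(416,226),counteredge=(400,344)))):
    for k,(u,v) in pts.items(): print(n,k,(u,v),P(f,u,v).round(3))
# lid plane points in top: fit circle
for n,f,box,zr in(('side',s,(225,185,310,260),(.11,.15)),('top',t,(265,255,325,310),(.11,.15)),('side',s,(225,185,310,260),(.155,.3)),('top',t,(265,255,325,310),(.155,.3))):
    Q=np.array([P(f,u,v,f['z_map'][v,u]) for v in range(box[1],box[3]) for u in range(box[0],box[2]) if f['z_map'][v,u]>0])
    q=Q[(Q[:,2]>zr[0])&(Q[:,2]<zr[1])]
    if len(q): print(n,zr,len(q),q.min(0).round(3),q.max(0).round(3),np.median(q,0).round(3))
# phone plane
for n,f,box in(('side',s,(355,203,435,272)),('top',t,(316,160,394,210))):
    Q=np.array([P(f,u,v,f['z_map'][v,u]) for v in range(box[1],box[3]) for u in range(box[0],box[2]) if f['z_map'][v,u]>0])
    q=Q[(Q[:,2]>.02)&(Q[:,2]<.1)]
    for _ in range(4):
        c=q.mean(0); nn=np.linalg.svd(q-c,full_matrices=False)[2][2]; d=(q-c)@nn; q=q[abs(d)<max(.004,np.percentile(abs(d),80))]
    print(n,len(q),c,nn*np.sign(nn[2]),q.min(0).round(3),q.max(0).round(3))
a=cv2.resize(s['frame'][180:300,200:320],None,fx=4,fy=4,interpolation=2)
b=cv2.resize(s['frame'][190:290,340:440],(480,480),interpolation=2)[:,:320]
cv2.imwrite('pics/c1.png',np.hstack([a,b]))
E
```

```text
side knobtop (266, 198) [0.549 0.158 0.208]
side knob (266, 206) [0.542 0.152 0.199]
side lid (255, 238) [0.522 0.168 0.129]
side lid2 (285, 240) [0.555 0.128 0.125]
side phoneL (378, 210) [0.794 0.093 0.058]
side phC (394, 237) [0.762 0.029 0.043]
side cornTL (376, 206) [0.799 0.102 0.061]
side TR (431, 238) [ 0.849 -0.011  0.002]
side BL (359, 234) [0.76  0.114 0.001]
side BR (408, 268) [ 0.728 -0.03   0.021]
side cup (299, 182) [0.754 0.282 0.062]
side mugrim (336, 312) [ 0.512 -0.026  0.094]
side jug (416, 295) [ 0.668 -0.085  0.038]
top knob (293, 276) [0.545 0.157 0.207]
top lid (305, 290) [0.524 0.138 0.127]
top lid2 (283, 285) [0.535 0.181 0.13 ]
top cup (250, 190) [0.752 0.259 0.036]
top phC (354, 184) [0.759 0.031 0.04 ]
top TL (323, 166) [0.796 0.098 0.06 ]
top TR (389, 180) [ 0.763 -0.044  0.056]
top BL (320, 192) [0.748 0.106 0.018]
top BR (383, 203) [ 0.721 -0.034  0.017]
top mug (406, 270) [ 0.568 -0.073  0.05 ]
top jug (416, 226) [ 0.667 -0.103  0.024]
top counteredge (400, 344) [ 0.413 -0.061 -0.002]
side (0.11, 0.15) 1181 [0.513 0.124 0.11 ] [0.589 0.311 0.15 ] [0.544 0.154 0.129]
top (0.11, 0.15) 956 [0.511 0.122 0.118] [0.585 0.196 0.138] [0.542 0.157 0.129]
side (0.155, 0.3) 303 [0.537 0.148 0.156] [0.561 0.173 0.211] [0.546 0.156 0.201]
top (0.155, 0.3) 162 [0.534 0.147 0.178] [0.558 0.17  0.213] [0.546 0.159 0.206]
side 2477 [0.76495383 0.03131129 0.04435877] [-0.62778078  0.11444577  0.76993082] [ 0.725 -0.047  0.02 ] [0.808 0.117 0.069]
top 2016 [0.76311667 0.03306038 0.04437292] [-0.62177513  0.11451172  0.77477916] [ 0.721 -0.048  0.02 ] [0.804 0.114 0.069]
```

View pics/c1.png

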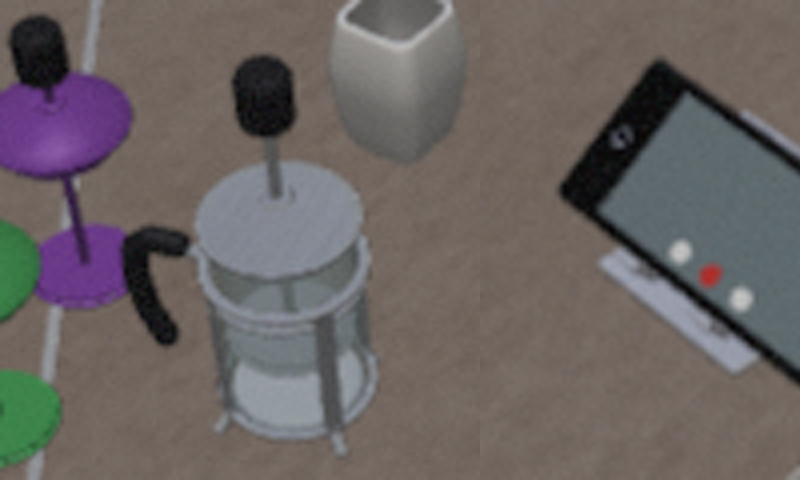

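Call:
send_rows(deltas=[{"dx": 26, "dy": 26, "dz": 12, "rz": 6}, {"dx": 52, "dy": 52, "dz": 24, "rz": 12}, {"dx": 78, "dy": 78, "dz": 36, "rz": 18}, {"dx": 104, "dy": 104, "dz": 48, "rz": 24}, {"dx": 130, "dy": 130, "dz": 60, "rz": 30}], jaw=85)

```text
$.deltas[0]: bad value
```

Call:
send_rows(deltas=[{"dx": 24, "dy": 30, "dz": 6, "rz": 6}, {"dx": 48, "dy": 60, "dz": 12, "rz": 12}, {"dx": 72, "dy": 90, "dz": 18, "rz": 18}, {"dx": 96, "dy": 120, "dz": 24, "rz": 24}, {"dx": 120, "dy": 150, "dz": 30, "rz": 30}])

```text
$.deltas[0]: bad value
```

Call:
send_rows(deltas=[{"dx": 10, "dy": 36, "rz": 6}, {"dx": 20, "dy": 72, "rz": 12}, {"dx": 30, "dy": 108, "rz": 18}, {"dx": 40, "dy": 144, "rz": 24}, {"dx": 50, "dy": 180, "rz": 30}])

```text
$.deltas[0]: bad value
```

Call:
send_rows(deltas=[{"dx": 6, "dy": 36, "rz": 6}, {"dx": 12, "dy": 72, "rz": 12}, {"dx": 18, "dy": 108, "rz": 18}, {"dx": 24, "dy": 144, "rz": 24}, {"dx": 30, "dy": 180, "rz": 30}])

```text
$.deltas[0]: bad value
```

```bash
python3 - <<'E'
from h import *
o=r.get_obs(); print(o['clock'],o['joints'].round(2),o['tcp_pos'],rot(o['orientation']).round(3),o['contact_force'])
s=load('side'); print('lens',P(s,370,218),P(s,369,219))
E
```

```text
0.1 [ 1.14  0.48  0.02  1.56 -0.01  1.11 -0.08] [ 0.21074229 -0.6406995   0.24141848] [[ 0.95   0.312 -0.001]
 [ 0.312 -0.95   0.002]
 [-0.    -0.002 -1.   ]] [-0.62564652  0.7457445  -0.76403401]
lens [0.77653557 0.09996961 0.04403344] [0.77466194 0.10101649 0.04188982]
```

Call:
send_rows(deltas=[{"dx": 26, "dy": 26, "dz": 12, "rx": 0, "ry": 0, "rz": 6}, {"dx": 52, "dy": 52, "dz": 24, "rx": 0, "ry": 0, "rz": 12}, {"dx": 78, "dy": 78, "dz": 36, "rx": 0, "ry": 0, "rz": 18}, {"dx": 104, "dy": 104, "dz": 48, "rx": 0, "ry": 0, "rz": 24}, {"dx": 130, "dy": 130, "dz": 60, "rx": 0, "ry": 0, "rz": 30}], jaw=85)

```text
clock: 0.52
tcp_pos: [0.3417, -0.5096, 0.3025]
orientation: [-2.864, -1.29, 0.0]
contact_force: [1.0, -2.1, 0.2]
grip_width: 0.0853
gripper_force: 0.0
```

Call:
send_rows(deltas=[{"dx": 24, "dy": 30, "dz": 6, "rx": 0, "ry": 0, "rz": 6}, {"dx": 48, "dy": 60, "dz": 12, "rx": 0, "ry": 0, "rz": 12}, {"dx": 72, "dy": 90, "dz": 18, "rx": 0, "ry": 0, "rz": 18}, {"dx": 96, "dy": 120, "dz": 24, "rx": 0, "ry": 0, "rz": 24}, {"dx": 120, "dy": 150, "dz": 30, "rx": 0, "ry": 0, "rz": 30}])

```text
clock: 0.93
tcp_pos: [0.4615, -0.3595, 0.3324]
orientation: [-2.433, -1.987, 0.001]
contact_force: [-0.6, -0.1, 0.6]
grip_width: 0.0848
gripper_force: 0.0
```

Call:
send_rows(deltas=[{"dx": 10, "dy": 36, "dz": 0, "rx": 0, "ry": 0, "rz": 6}, {"dx": 20, "dy": 72, "dz": 0, "rx": 0, "ry": 0, "rz": 12}, {"dx": 30, "dy": 108, "dz": 0, "rx": 0, "ry": 0, "rz": 18}, {"dx": 40, "dy": 144, "dz": 0, "rx": 0, "ry": 0, "rz": 24}, {"dx": 50, "dy": 180, "dz": 0, "rx": 0, "ry": 0, "rz": 30}])

```text
clock: 1.35
tcp_pos: [0.5108, -0.1794, 0.3321]
orientation: [-1.835, -2.549, 0.001]
contact_force: [-0.0, -0.4, -0.1]
grip_width: 0.0849
gripper_force: 0.0
```

Call:
send_rows(deltas=[{"dx": 6, "dy": 36, "dz": 0, "rx": 0, "ry": 0, "rz": 6}, {"dx": 12, "dy": 72, "dz": 0, "rx": 0, "ry": 0, "rz": 12}, {"dx": 18, "dy": 108, "dz": 0, "rx": 0, "ry": 0, "rz": 18}, {"dx": 24, "dy": 144, "dz": 0, "rx": 0, "ry": 0, "rz": 24}, {"dx": 30, "dy": 180, "dz": 0, "rx": 0, "ry": 0, "rz": 30}])

```text
clock: 1.77
tcp_pos: [0.5406, 0.0004, 0.3321]
orientation: [-1.113, -2.937, 0.001]
contact_force: [0.9, -0.2, 0.2]
grip_width: 0.0848
gripper_force: 0.0
```

Call:
send_rows(deltas=[{"dx": 2, "dy": 36, "dz": 0, "rx": 0, "ry": 0, "rz": 6}, {"dx": 4, "dy": 72, "dz": 0, "rx": 0, "ry": 0, "rz": 12}, {"dx": 5, "dy": 108, "dz": 0, "rx": 0, "ry": 0, "rz": 18}, {"dx": 6, "dy": 144, "dz": 0, "rx": 0, "ry": 0, "rz": 24}, {"dx": 6, "dy": 157, "dz": 0, "rx": 0, "ry": 0, "rz": 31}])

```text
clock: 2.18
tcp_pos: [0.5454, 0.1619, 0.3324]
orientation: [-0.277, -3.129, -0.005]
contact_force: [0.6, 1.4, 0.6]
grip_width: 0.0849
gripper_force: 0.0
```

```bash
python3 - <<'E'
from h import *
o=r.get_obs(); print(o['clock'],o['joints'].round(2),o['tcp_pos'],rot(o['orientation']).round(3),o['contact_force'])
f=cam('wrist','w1.png'); print(f['xyz'])
E
```

```text
2.1833 [ 0.26  0.33 -0.83  1.66  0.25  1.26  0.77] [0.54544553 0.16190547 0.33244801] [[-0.984  0.176 -0.   ]
 [ 0.176  0.984  0.003]
 [ 0.001  0.003 -1.   ]] [0.57212998 1.38040702 0.57352497]
[0.48076192 0.17369018 0.46447072]
```

View pics/w1.png

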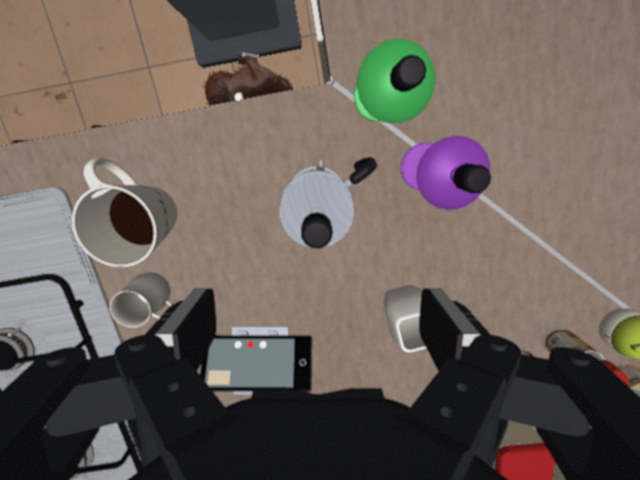

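Wrist view: the steel press knob is at (317,230), the phone lens ring at (303,363), and the green and purple look-alikes are to the right. The tool is above the press, well aligned.

```bash
python3 - <<'E'
from h import *
f=load('wrist')
Q=np.array([P(f,u,v,f['z_map'][v,u]) for v in range(160,255) for u in range(275,360) if f['z_map'][v,u]>0])
for lo,hi in((.2,.22),(.12,.14)):
    q=Q[(Q[:,2]>lo)&(Q[:,2]<hi)]; print(len(q),q.min(0).round(4),q.max(0).round(4),((q.min(0)+q.max(0))/2).round(4))
print('lens',P(f,303,363), 'jug',P(f,140,300),'cup',P(f,405,310))
Q=np.array([P(f,u,v,f['z_map'][v,u]) for v in range(338,390) for u in range(206,311) if f['z_map'][v,u]>0])
q=Q[(Q[:,2]>.02)&(Q[:,2]<.1)]
for _ in range(4):
    c=q.mean(0); nn=np.linalg.svd(q-c,full_matrices=False)[2][2]; d=(q-c)@nn; q=q[abs(d)<.004]
print(c,nn)
E
```

```text
807 [0.537  0.1486 0.2001] [0.5617 0.1736 0.2101] [0.5493 0.1611 0.2051]
3308 [0.5123 0.1236 0.1212] [0.5869 0.1986 0.1374] [0.5496 0.1611 0.1293]
lens [0.77673207 0.10092531 0.04415733] jug [ 0.6571905  -0.12028112  0.00579561] cup [0.70161374 0.2461476  0.07583181]
[0.76574634 0.03929184 0.04416154] [-0.63083275  0.11901597  0.76673675]
```

Call:
send_rows(deltas=[{"dx": 0, "dy": -1, "dz": -25, "rx": 1, "ry": 5.2, "rz": 0}, {"dx": 0, "dy": -1, "dz": -50, "rx": 1.9, "ry": 10.2, "rz": 0}, {"dx": 1, "dy": -2, "dz": -75, "rx": 2.7, "ry": 14.7, "rz": 0}, {"dx": 1, "dy": -2, "dz": -95, "rx": 2.7, "ry": 14.7, "rz": 0}, {"dx": 1, "dy": -2, "dz": -100, "rx": 2.7, "ry": 14.7, "rz": 0}])

```text
clock: 2.65
tcp_pos: [0.547, 0.1514, 0.2275]
orientation: [-0.275, -2.861, -0.03]
contact_force: [-0.0, -0.2, -1.0]
grip_width: 0.0851
gripper_force: 0.0
```

Call:
send_rows(deltas=[{"dx": 0, "dy": 0, "dz": -15, "rx": 0, "ry": 0, "rz": 0}, {"dx": 0, "dy": 0, "dz": -30, "rx": 0, "ry": 0, "rz": 0}, {"dx": 0, "dy": 0, "dz": -42, "rx": 0, "ry": 0, "rz": 0}, {"dx": 0, "dy": 0, "dz": -45, "rx": 0, "ry": 0, "rz": 0}, {"dx": 0, "dy": 0, "dz": -45, "rx": 0, "ry": 0, "rz": 0}])

```text
clock: 3.07
tcp_pos: [0.5475, 0.1535, 0.1871]
orientation: [-0.271, -2.868, -0.032]
contact_force: [-0.5, 0.3, 0.1]
grip_width: 0.0849
gripper_force: 0.0
```

```bash
python3 - <<'E'
from h import *
o=r.get_obs(); print(o['clock'],o['joints'].round(2),o['tcp_pos'],rot(o['orientation']).round(3),o['contact_force'])
p=o['tcp_pos'];M=rot(o['orientation']); g=p-.008*M[:,2]; k=np.array([.5485,.160,.1945]); print('knob in tool axes from grasp pt',(M.T@(k-g)).round(4))
f=cam('side'); a=cv2.resize(f['frame'][130:300,170:370],(800,680),interpolation=2)[:600]
cv2.imwrite('pics/s2.png',a)
E
```

```text
3.0667 [ 0.22  0.61 -0.77  1.66  0.26  1.25  0.78] [0.54750099 0.15349829 0.187146  ] [[-0.949  0.187 -0.254]
 [ 0.181  0.982  0.046]
 [ 0.259 -0.002 -0.966]] [-0.50703115  0.27455904  0.08280229]
knob in tool axes from grasp pt [0.0021 0.0066 0.0009]
```

View pics/s2.png

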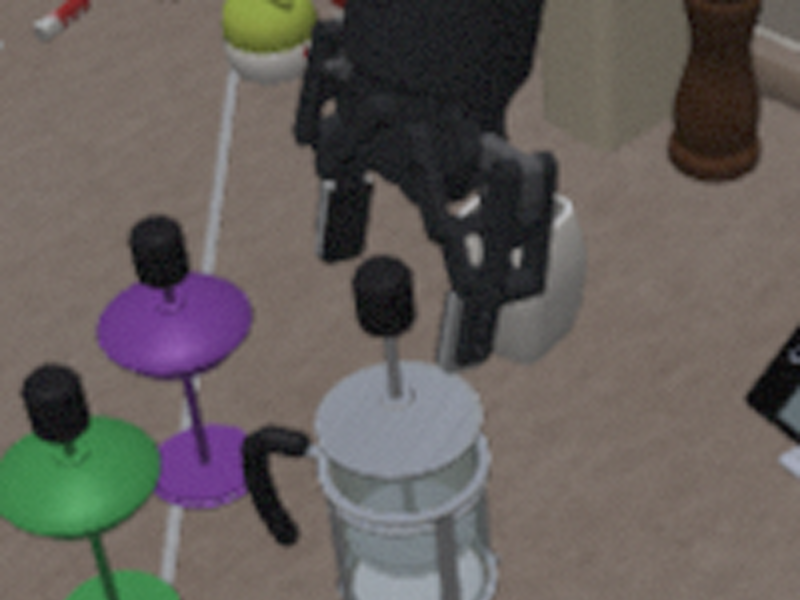

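The open fingers straddle the knob (crop 385,295), and the tool sits about 6 mm too far to −y. I'll shift and close.

Call:
send_rows(deltas=[{"dx": 0, "dy": 6, "dz": 0, "rx": 0, "ry": 0, "rz": 0}, {"dx": 0, "dy": 6, "dz": 0, "rx": 0, "ry": 0, "rz": 0}, {"dx": 0, "dy": 6, "dz": 0, "rx": 0, "ry": 0, "rz": 0}])

```text
clock: 3.37
tcp_pos: [0.5481, 0.1608, 0.1882]
orientation: [-0.27, -2.87, -0.034]
contact_force: [0.3, -0.0, 0.9]
grip_width: 0.0852
gripper_force: 0.0
```

Call:
send_rows(deltas=[{"dx": 0, "dy": 0, "dz": 0, "rx": 0, "ry": 0, "rz": 0}, {"dx": 0, "dy": 0, "dz": 0, "rx": 0, "ry": 0, "rz": 0}, {"dx": 0, "dy": 0, "dz": 0, "rx": 0, "ry": 0, "rz": 0}, {"dx": 0, "dy": 0, "dz": 0, "rx": 0, "ry": 0, "rz": 0}, {"dx": 0, "dy": 0, "dz": 0, "rx": 0, "ry": 0, "rz": 0}], jaw=15, newtons=40)

```text
clock: 3.78
tcp_pos: [0.548, 0.1598, 0.1873]
orientation: [-0.271, -2.869, -0.033]
contact_force: [0.2, 1.1, -1.4]
grip_width: 0.0253
gripper_force: 26.0
```

Call:
send_rows(deltas=[{"dx": 0, "dy": 0, "dz": 0, "rx": 0, "ry": 0, "rz": 0}, {"dx": 0, "dy": 0, "dz": 0, "rx": 0, "ry": 0, "rz": 0}, {"dx": 0, "dy": 0, "dz": 0, "rx": 0, "ry": 0, "rz": 0}, {"dx": 0, "dy": 0, "dz": 0, "rx": 0, "ry": 0, "rz": 0}, {"dx": 0, "dy": 0, "dz": 0, "rx": 0, "ry": 0, "rz": 0}])

```text
clock: 4.2
tcp_pos: [0.5479, 0.1598, 0.1873]
orientation: [-0.271, -2.869, -0.033]
contact_force: [0.6, 0.5, -0.0]
grip_width: 0.0249
gripper_force: 39.2
```

Call:
send_rows(deltas=[{"dx": 0, "dy": 0, "dz": 4, "rx": 0, "ry": 0, "rz": 0}, {"dx": 0, "dy": 0, "dz": 12, "rx": 0, "ry": 0, "rz": 0}, {"dx": 0, "dy": 0, "dz": 20, "rx": 0, "ry": 0, "rz": 0}, {"dx": 0, "dy": 0, "dz": 28, "rx": 0, "ry": 0, "rz": 0}, {"dx": 0, "dy": 0, "dz": 36, "rx": 0, "ry": 0, "rz": 0}], newtons=90)

```text
clock: 4.62
tcp_pos: [0.548, 0.1598, 0.2245]
orientation: [-0.271, -2.869, -0.033]
contact_force: [0.4, -1.3, -1.7]
grip_width: 0.0237
gripper_force: 88.3
```

Call:
send_rows(deltas=[{"dx": 0, "dy": 0, "dz": 4, "rx": 0, "ry": 0, "rz": 0}, {"dx": 0, "dy": 0, "dz": 8, "rx": 0, "ry": 0, "rz": 0}, {"dx": 0, "dy": 0, "dz": 12, "rx": 0, "ry": 0, "rz": 0}, {"dx": 0, "dy": 0, "dz": 16, "rx": 0, "ry": 0, "rz": 0}, {"dx": 0, "dy": 0, "dz": 20, "rx": 0, "ry": 0, "rz": 0}])

```text
clock: 5.03
tcp_pos: [0.5478, 0.1597, 0.2435]
orientation: [-0.271, -2.868, -0.033]
contact_force: [0.3, -0.4, -2.1]
grip_width: 0.0237
gripper_force: 88.5
```

```bash
python3 - <<'E'
from h import *
o=r.get_obs(); print(o['clock'],o['tcp_pos'],o['contact_force'],o['gripper_force'])
f=cam('side'); a=cv2.resize(f['frame'][130:300,170:370],(800,680),interpolation=2)[:600]
cv2.imwrite('pics/s3.png',a)
E
```

```text
5.0333 [0.54783591 0.15969312 0.24349827] [ 0.26403682 -0.39315055 -2.07129818] 88.51545095443726
```

View pics/s3.png

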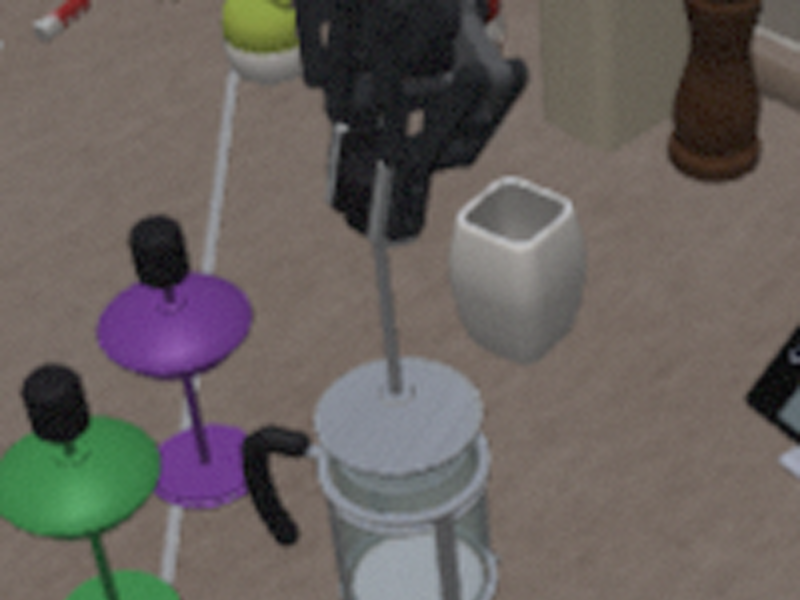

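The plunger is drawn out, with the rod exposed from crop (380,170) to (395,390), and the wrist carries about 2.1 N, so the lid is at or just past lifting. The glass is standing still. I'll continue the lift.

Call:
send_rows(deltas=[{"dx": 0, "dy": 0, "dz": 12, "rx": 0, "ry": 0, "rz": 0}, {"dx": 0, "dy": 0, "dz": 26, "rx": 0, "ry": 0, "rz": 0}, {"dx": 0, "dy": 0, "dz": 40, "rx": 0, "ry": 0, "rz": 0}, {"dx": 0, "dy": 0, "dz": 54, "rx": 0, "ry": 0, "rz": 0}, {"dx": 0, "dy": 0, "dz": 65, "rx": 0, "ry": 0, "rz": 0}])

```text
clock: 5.5
tcp_pos: [0.5482, 0.1602, 0.3107]
orientation: [-0.271, -2.87, -0.034]
contact_force: [-0.9, -0.6, -1.8]
grip_width: 0.0239
gripper_force: 88.6
```

Call:
send_rows(deltas=[{"dx": 0, "dy": 0, "dz": 1, "rx": -0.7, "ry": -3.9, "rz": 0}, {"dx": 2, "dy": -2, "dz": 2, "rx": -1.5, "ry": -7.9, "rz": 0}, {"dx": 5, "dy": -5, "dz": 2, "rx": -2.2, "ry": -11.8, "rz": 0}, {"dx": 8, "dy": -8, "dz": 1, "rx": -2.9, "ry": -15.7, "rz": 0}, {"dx": 12, "dy": -11, "dz": 0, "rx": -3.65, "ry": -19.65, "rz": 0}])

```text
clock: 5.92
tcp_pos: [0.5599, 0.149, 0.3096]
orientation: [0.287, 3.037, -0.013]
contact_force: [-0.3, -0.1, -2.5]
grip_width: 0.0236
gripper_force: 88.7
```

Call:
send_rows(deltas=[{"dx": 3, "dy": -3, "dz": -3, "rx": -0.7, "ry": -3.9, "rz": 0}, {"dx": 6, "dy": -6, "dz": -7, "rx": -1.5, "ry": -7.9, "rz": 0}, {"dx": 9, "dy": -8, "dz": -12, "rx": -2.2, "ry": -11.8, "rz": 0}, {"dx": 11, "dy": -10, "dz": -16, "rx": -2.9, "ry": -15.7, "rz": 0}, {"dx": 13, "dy": -11, "dz": -19, "rx": -3.65, "ry": -19.65, "rz": 0}])

```text
clock: 6.33
tcp_pos: [0.5726, 0.1376, 0.2901]
orientation: [0.256, 2.691, -0.055]
contact_force: [0.2, -0.4, -2.3]
grip_width: 0.0237
gripper_force: 88.7
```

Call:
send_rows(deltas=[{"dx": 0, "dy": 0, "dz": 0, "rx": 0, "ry": 0, "rz": 0}, {"dx": 0, "dy": 0, "dz": 0, "rx": 0, "ry": 0, "rz": 0}, {"dx": 0, "dy": 0, "dz": 0, "rx": 0, "ry": 0, "rz": 0}, {"dx": 0, "dy": 0, "dz": 0, "rx": 0, "ry": 0, "rz": 0}, {"dx": 0, "dy": 0, "dz": 0, "rx": 0, "ry": 0, "rz": 0}])

```text
clock: 6.75
tcp_pos: [0.5737, 0.1378, 0.2898]
orientation: [0.256, 2.694, -0.053]
contact_force: [-0.8, 0.4, -1.8]
grip_width: 0.0235
gripper_force: 88.7
```

```bash
python3 - <<'E'
from h import *
o=r.get_obs(); print(o['clock'],o['joints'].round(2),o['tcp_pos'],rot(o['orientation']).round(3),o['contact_force'],o['gripper_force'])
f=cam('side'); t=cam('top')
cv2.imwrite('pics/s4.png',np.hstack([cv2.resize(f['frame'][100:340,190:460],(450,400)),cv2.resize(t['frame'][140:330,240:400],(337,400))]))
E
```

```text
6.75 [ 0.2   0.19 -0.76  1.96  0.6   0.78  0.47] [0.57369567 0.13775353 0.28981892] [[-0.89   0.188  0.415]
 [ 0.171  0.982 -0.077]
 [-0.423  0.002 -0.906]] [-0.80604165  0.36486929 -1.75645633] 88.66267919540405
```

View pics/s4.png

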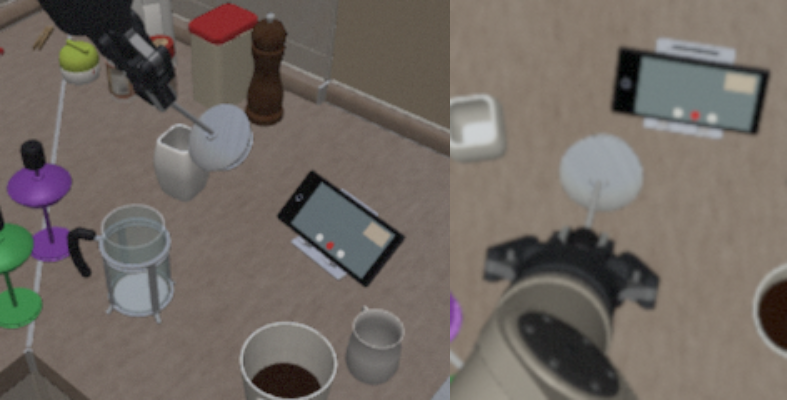

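Side crop: the lid at (221,137) faces away along the phone's line of sight, and the glass, cup, mug, jug and phone are undisturbed. Next I'll check the rod axis and lid position by depth.

```bash
python3 - <<'E'
from h import *
L=np.array([.776,.100,.043]);n=np.array([-.631,.117,.766]);n/=np.linalg.norm(n)
y=np.cross([0,0,1],n);y=-y/np.linalg.norm(y); y=y*np.sign(y[1]); x=np.cross(y,n); 
exp=L+.204*n+.0*n
for nm,box in(('side',(295,155,350,210)),('top',(285,195,340,250))):
    f=load(nm)
    Q=np.array([P(f,u,v,f['z_map'][v,u]) for v in range(box[1],box[3]) for u in range(box[0],box[2]) if f['z_map'][v,u]>0])
    q=Q[(np.linalg.norm(Q-exp,axis=1)<.06)&(Q[:,2]>.13)]
    # sphere-cap: axis via plane fit
    for _ in range(5):
        c=q.mean(0); nn=np.linalg.svd(q-c,full_matrices=False)[2][2]; nn*=np.sign(nn[2]); d=(q-c)@nn; q=q[abs(d)<.009]
    e=(q-L)@np.array([x,y,n]).T
    print(nm,len(q),'normal',nn.round(3),'ang deg',np.degrees(np.arccos(nn@n)).round(1),'lens-frame min/max/mid',e.min(0).round(4),e.max(0).round(4),((e.min(0)+e.max(0))/2).round(4),'z span along nn',d.min(),d.max())
    m=L+np.array([(e.min(0)+e.max(0))/2])[0]@np.array([x,y,n]); g=r.get_obs();M=rot(g['orientation']);k=g['tcp_pos']-.008*M[:,2]
    a=k-m;print(' axis knob-lid',(a/np.linalg.norm(a)).round(3),np.linalg.norm(a).round(4),'deg',np.degrees(np.arccos(a@n/np.linalg.norm(a))).round(1),'filter z', ((k-L)@n-.149).round(4))
# movement check
f=load('side'); print(P(f,370,218),P(f,369,219))
E
```

```text
side 1039 normal [-0.644  0.002  0.765] ang deg 6.6 lens-frame min/max/mid [-0.0344 -0.0361  0.199 ] [0.0402 0.0307 0.2188] [ 0.0029 -0.0027  0.2089] z span along nn -0.00865546038922829 0.008181248726341071
 axis knob-lid [-0.63   0.141  0.764] 0.1201 deg 1.4 filter z 0.18
top 1036 normal [-0.586  0.101  0.804] ang deg 3.5 lens-frame min/max/mid [-0.0353 -0.0382  0.2002] [0.0367 0.0354 0.2195] [ 0.0007 -0.0014  0.2098] z span along nn -0.00890400606703896 0.008715926329026872
 axis knob-lid [-0.618  0.127  0.776] 0.1192 deg 1.1 filter z 0.18
[0.7763725  0.09986142 0.04420525] [0.77477225 0.10109009 0.04177287]
```

Lid centred within 3 mm, axis about 1° off, filter about 180 mm from the lens, and plunger at its stop. I'll let it settle, then hand in.

Call:
send_rows(deltas=[{"dx": 0, "dy": 0, "dz": 0, "rx": 0, "ry": 0, "rz": 0}, {"dx": 0, "dy": 0, "dz": 0, "rx": 0, "ry": 0, "rz": 0}, {"dx": 0, "dy": 0, "dz": 0, "rx": 0, "ry": 0, "rz": 0}, {"dx": 0, "dy": 0, "dz": 0, "rx": 0, "ry": 0, "rz": 0}, {"dx": 0, "dy": 0, "dz": 0, "rx": 0, "ry": 0, "rz": 0}])

```text
clock: 7.27
tcp_pos: [0.5729, 0.1378, 0.2893]
orientation: [0.255, 2.694, -0.054]
contact_force: [-0.2, 0.6, -2.4]
grip_width: 0.0237
gripper_force: 88.7
```

```bash
python3 - <<'E'
from bench import r
print(abs(r.get_obs()['qvel']).max()); print(r.hand_in())
E
```

```text
0.003145323123596445
the job is handed in; nothing more can be done
None
```

I handed in the job with the arm still holding the plunger and lid, motionless: by my depth measurements the filter underside is about 180 mm from the phone's lens, within about 3 mm of centre and about 1° off square, and in the last pictures the glass, phone, mug, cup and milk jug look undisturbed; no verdict came back.

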